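# Cap the photometer well and hold the shutter at its third click

## Robot

A 6-joint arm with a two-finger parallel gripper is mounted at the origin on a cart in front of the work surface, level with it; the furniture and walls round the work are solid. World frame = base frame: x ahead of the robot, y to its left, z up, the work surface at z = 0. Lengths are in m, angles in rad, forces in N, time in s.
With the tool pointing down it reaches from about 0.35 to 0.975 m from the base axis. Payload 4.9 kg.
Tool frame: the origin (TCP) lies midway between the tips of the shut fingers; the grasp point (between the pads) lies 19 mm behind it; z points along the fingers, y is the line along which they close (so a half turn about z gives the same grasp; the last joint's range is limited). The gripper opens to 85 mm and grips with 20 to 120 N. Pads are 22 mm wide; open, the fingers measure 114 mm over their backs; the gripper's body (76 mm by 85 mm) begins 54 mm behind the grasp point. The pads swing forward as they close: fully open they stand 13 mm farther back than shut.
Start: joints at [-1.25, 0.053, 1.613, -0, 1.476, -0.119], TCP at [0.266, -0.566, 0.231] pointing down, gripper open.
Joint ranges: [-3.01, 3.01], [-1.01, 2.22], [0.06, 2.58], [-1.02, 4.17], [0.09, 2.62], [-3.14, 3.14]. Speed limits (rad/s): [2.57, 2.57, 3.14, 3.14, 3.14, 3.14].

## Interface

Orientations are given as a unit quaternion [w, x, y, z].
In Python, from plant import manip, cam, readout gives the robot as it stands (manip), with the cameras (cam) and the readings (readout).
- The arm moves only by the shell command python3 shift.py 'ROWS'. ROWS is a JSON list of rows, 1 to 5 of them, each an object with the fields jaw (the opening from 0.0 (shut) to 1.0 (fully open)), pos (a list: dx, dy, dz in units of 5 mm), rotvec (a list: a rotation vector rx, ry, rz in units of 0.1 rad); a field left out counts as zero (the opening has to be given); each row shifts and turns the commanded pose from where the row before left it, along the tool's axes as they then stand; what a row does not reach is not made up. A row lasts 1/8 s, in which the tool goes at most 0.0625 m and 0.188 rad, less where a joint would pass 70% of its speed; a pose out of reach is approached as far as the arm can. The fingers move at their own pace and stop on an object; the grip force is fixed at half the most. Time passes only in rows, so rows that do not move let the fingers close. It prints the time, the measured TCP pose, the force, the opening and the grip force at its end. Input that does not fit is refused with a message, and nothing moves.
- readout.state(): the state, without advancing time (a new reading comes with each control period).
- cam.grab_frame(name): name is "scene" or "top"; returns the picture (480x640x3 uint8, red, green, blue); there is no depth.
- cam.camera_params(name): a dict with "intrinsics" (3x3 intrinsics, pixels), "xyz" and "orientation" of the camera in the world. Camera axes: x right, y down, z forward; pixel columns grow to the right and rows downward; lengths in m; the calibration is good to about 2 mm. A picture is of the moment at which its call begins. camera_params takes no time and is no camera call.
- manip.job_done(): hands the job in; it is judged then, once.
The state is a dict: "time": time; "joint_pos": joint angles; "joint_vel": joint speeds; "joint_efforts": joint torques, N m; "tool_pos": TCP position; "tool_rot": TCP orientation; "contact_force": force on the tool from outside, world axes, zero at the start; "ft_torque": the same for the moment, N m; "gripper_width": opening from 0.0 (shut) to 1.0 (fully open); "grasp_force": force on a finger pad.
Only numpy, scipy, OpenCV 4.12 (cv2) and the standard library are available. Lean on these libraries where they do the work, as an engineer would, in place of code of your own. Each camera call takes 0.05 s, during which the arm holds its last target. There are 200 camera calls.

## Task

Set the loose black light cap onto the round collar of the photometer's sample well so that it sits fully down and level, and let go of it. Only then, because the detector must never see daylight, turn the sprung shutter knob clockwise from shut to its third click, without going on to the fourth, and finish while still holding it there: the reading is taken while it is held, and it springs shut when let go. Leave the beaker, the dish and the stopper alone.

Things in the scene. Friction and masses are not known exactly. Their poses are not given: they have to be found in the camera images.
- photometer: Bench photometer, fixed to the worktop: white housing with a flat grey top, 190 (x) x 250 (y) x 70 mm high. Origin: centre of its underside; its x axis points from its front (the side with the read-out, towards the robot) to its back, y to its left, z up. On its top stand the sample well (left half, the robot's left) and the shutter knob (right half).
- well_rim (a point): Centre of the sample well's open rim, in the plane of the rim. The well is a dark steel collar that stands 26 mm above the photometer's top (rim 96 mm above the worktop); outside diameter 47 mm, chamfered over the top 4 mm to 43 mm; a vial stands inside, wholly below the rim. At (10, 65) mm from the photometer's origin.
- light_cap: Loose black cap of 90 g that starts upright on the worktop: round skirt of outside diameter 61 mm, inside diameter 52 mm, 14 mm deep and open below, closed by a lid 5.5 mm thick, with a knurled round grip on top, 24 mm in diameter (a neck of 16 to 24 mm over its lowest 6 mm). 47.5 mm high in all. Origin: centre of the skirt's lower edge; z up along its axis; it has no front.
- cap_seat (a point): Centre of the underside of the cap's lid, inside the skirt, 14 mm above the cap's lower edge, on its axis, z up. This face rests on the well's rim when the cap is seated, with the skirt round the outside of the collar (2.5 mm of play all round), so that this point then lies at well_rim; the skirt ends 12 mm above the photometer's top.
- cap_grip (a point): On the cap's axis, 42 mm above its lower edge, where to grip it from above: the grip runs from the lid's upper face (19.5 mm above the lower edge) up to 47.5 mm, at its full 24 mm from 26 mm up. Fingertips must stay above the lid.
- shutter_grip (a point): On the shutter knob's vertical axis, 33 mm above the photometer's top, where to grip; at (10, -70) mm from the photometer's origin. The black pointer knob is a bar 40 mm long, 13 wide, 25 high (12 to 37 mm above that top), to be pinched across its 13 mm. Its axes turn with the knob (the photometer's when shut); the bar lies 72 degrees anticlockwise, from above, of this point's x axis.
- pointer_tip (a point): Top of the knob's pointed end, marked by a white line, 26 mm from the knob's axis; it turns with the knob. Below the bar is a steel star wheel with 15 lobes, 63 mm across, upper face 9 mm above the photometer's top. A spring plunger in an aluminium block on the robot's side of the wheel, 10 mm high, drops into the valleys between lobes.
- third_mark (a point): The third of five round dots of growing size on the photometer's top, 41 mm from the knob's axis. Where the pointer stands when shut there is a short bar; the dots follow clockwise, one for each click. At the third click the pointer points at this dot.
- shutter (a joint): Knob angle in rad: 0 at the shut stop, where it starts, growing clockwise from above. A click every 0.419: third at 1.257, fourth 1.676, fifth 2.094; end 2.2. A return spring (0.09 N m at shut, 0.18 at the third click) beats the clicks and shuts it when let go. Resistance eases towards each click and jumps by some 0.14 N m on leaving it, to 0.25 at most; grip with about 35 N.
- beaker: Small empty glass beaker, 44 mm across, 58 mm high, standing to the right; origin centre of its underside. Leave it.
- dish: Glass petri dish, 64 mm across, 14 mm high; origin centre of its underside. Leave it.
- stopper: Red-brown rubber stopper, 27 mm across, 26 mm high; origin centre of its underside. Leave it.

How it is judged:
On the way, in this order (a step that is already met when the one before it is completed fails the run):
1. the light cap sits fully down and level on the well's collar, let go, with the shutter still shut (z of cap_seat in the frame of well_rim between -0.002 and 0.002 m and horizontal distance between cap_seat and well_rim below 0.004 m and angle between cap_seat's own z axis and vertical below 0.05 rad and contact force between the fingers and light_cap below 0.1 N and value of joint shutter below 0.2 rad), for 0.3 s.
2. the shutter knob is at its third click, held by the fingers, with the cap seated (z of cap_seat in the frame of well_rim between -0.002 and 0.002 m and horizontal distance between cap_seat and well_rim below 0.004 m and angle between cap_seat's own z axis and vertical below 0.05 rad and value of joint shutter between 1.157 and 1.357 rad and contact force between the fingers and shutter above 1 N), for 0.3 s.
At the end, for the whole second after the job is handed in: The cap is seated (lid within 2 mm of the rim's height, within 4 mm of its centre, within 0.05 rad of level) and untouched by the fingers, and the shutter knob stands still within 0.1 rad of its third click (1.257 rad), with the fingers pressing on it by more than 1 N (all of step 2 and contact force between the fingers and light_cap below 0.1 N and velocity of joint shutter between -0.15 and 0.15 rad/s); the arm keeps its last pose, push and grip.
It fails at once if the shutter opened before the cap was seated (value of joint shutter above 0.25 rad and not (z of cap_seat in the frame of well_rim between -0.002 and 0.002 m and horizontal distance between cap_seat and well_rim below 0.004 m and angle between cap_seat's own z axis and vertical below 0.05 rad)).
It fails at once if the shutter went over the lobe after its third click (value of joint shutter above 1.477 rad).
It fails at once if the beaker, the dish or the stopper was pushed or tipped (distance of any of beaker, dish, stopper from where it was at the start of the episode above 0.015 m or angle between any of beaker, dish, stopper's own z axis and vertical above 0.3 rad).
It also fails if it takes over 58 s, if anything falls off the work surface, if the arm or the gripper's body presses on something with over 40 N, if the wrist force passes 120 N, or if a joint passes its speed limit or range.

## Working session

There is one attempt and no reset: what is moved stays moved. The work goes in short steps, Python scripts to look and compute and a shell command to move; the robot and the scene stay as the last step left them, time stands still between calls to the robot, and variables do not carry over. Pictures are saved under pics/ and viewed, at most 11 in all, crops included, and the job is handed in when it is done.

```bash
ls; mkdir -p pics; python3 - <<'E'
from plant import manip, cam, readout
import cv2
s=readout.state();print(s)
for n in("scene","top"):
    p=cam.camera_params(n);print(n,p)
    cv2.imwrite(f"pics/{n}0.png",cam.grab_frame(n)[:,:,::-1])
E
```

```text
pics
plant.py
shift.py
{'time': 0.0, 'joint_pos': array([-1.25000596e+00,  5.33379883e-02,  1.61433238e+00, -3.47163584e-05,
        1.47600125e+00, -1.19010634e-01]), 'joint_vel': array([-0.00086355,  0.00043921,  0.00041998,  0.0003005 , -0.00073198,
       -0.00173745]), 'joint_efforts': array([-4.67376067e-04, -3.93671966e+01, -3.70179749e+01, -1.13061001e-04,
        6.93050111e-03,  6.14847224e-06]), 'tool_pos': array([ 0.26588166, -0.56491699,  0.2300518 ]), 'tool_rot': array([-1.03245579e-03,  9.75918269e-01,  2.18134023e-01, -1.21886032e-04]), 'contact_force': array([-0.36209999, -0.16723157, -0.45140205]), 'ft_torque': array([ 0.08038699, -0.05754656,  0.04468691]), 'grasp_force': 0.0, 'gripper_width': 1.002247472593006}
scene {'intrinsics': array([[601.00109903,   0.        , 300.2698085 ],
       [  0.        , 601.00109903, 238.24870981],
       [  0.        ,   0.        ,   1.        ]]), 'xyz': array([-0.30821782, -1.02596079,  0.87343924]), 'orientation': array([-0.45900704,  0.8049492 , -0.33311913,  0.17435876])}
top {'intrinsics': array([[525.72991002,   0.        , 327.34846742],
       [  0.        , 525.72991002, 241.2532866 ],
       [  0.        ,   0.        ,   1.        ]]), 'xyz': array([ 0.36100377, -0.09405064,  1.1973518 ]), 'orientation': array([ 0.06415741, -0.6940017 ,  0.7136863 , -0.06998091])}
```

View pics/top0.png

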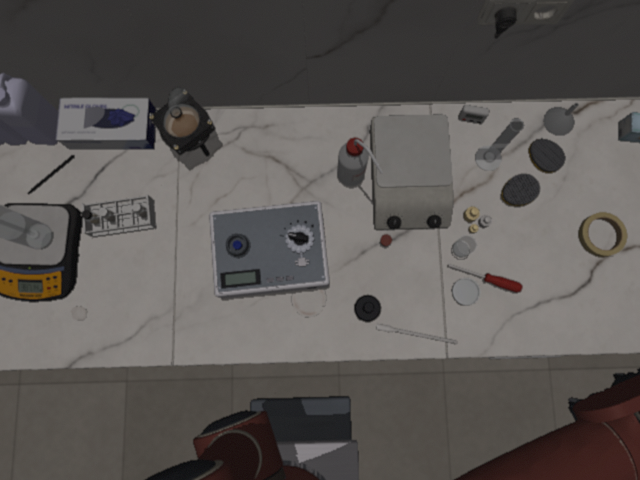

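View pics/scene0.png

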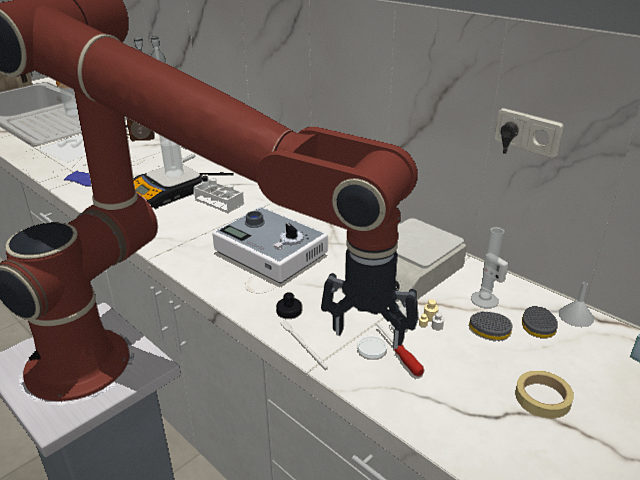

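The top view shows the photometer around (270,250), with the well at (237,245), the knob at (298,238), the cap at (368,308) and the stopper at (386,240). The scene view shows the cap at (289,305), the well at (255,217) and the knob at (291,232). I'll zoom in on both.

```bash
cat > h.py <<'E'
import numpy as np,cv2
from scipy.spatial.transform import Rotation as R
from plant import manip, cam, readout
def q2R(q): return R.from_quat(np.roll(q,-1)).as_matrix()
def ray(n,uv):
    p=cam.camera_params(n)
    d=q2R(p["orientation"])@np.linalg.inv(p["intrinsics"])@np.r_[uv,1.]
    return np.array(p["xyz"]),d/np.linalg.norm(d)
def onz(n,uv,z):
    c,d=ray(n,uv); return c+d*(z-c[2])/d[2]
def tri(uv1,uv2):
    (a,d),(b,e)=ray("top",uv1),ray("scene",uv2)
    s=np.linalg.lstsq(np.c_[d,-e],b-a,rcond=None)[0]
    p,q=a+s[0]*d,b+s[1]*e
    return (p+q)/2,np.linalg.norm(p-q)
def proj(n,P):
    p=cam.camera_params(n);c=q2R(p["orientation"]).T@(np.array(P)-p["xyz"])
    c=np.array(p["intrinsics"])@c;return c[:2]/c[2]
E
python3 - <<'E'
import cv2
a=cv2.imread("pics/top0.png")[190:330,205:405]
b=cv2.imread("pics/scene0.png")[200:330,205:340]
cv2.imwrite("pics/topc.png",cv2.resize(a,None,fx=4,fy=4,interpolation=cv2.INTER_CUBIC))
cv2.imwrite("pics/scenec.png",cv2.resize(b,None,fx=4,fy=4,interpolation=cv2.INTER_CUBIC))
E
```

```text
(no output)
```

View pics/topc.png

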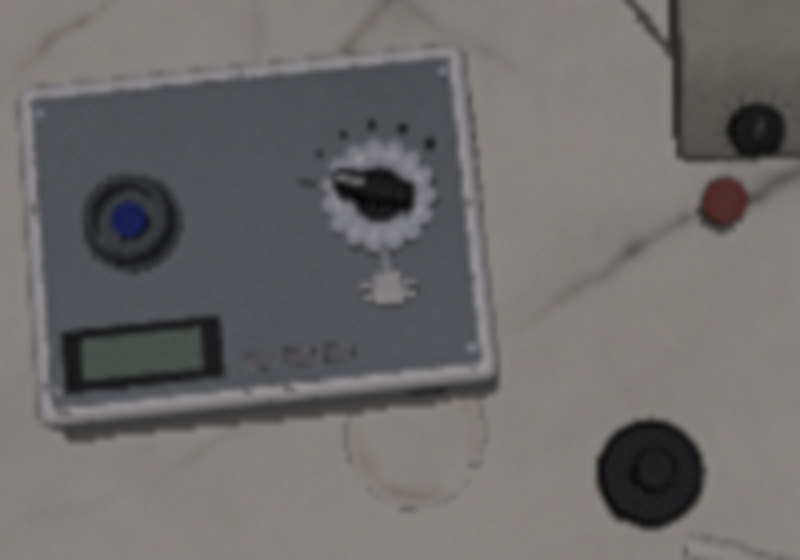

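View pics/scenec.png

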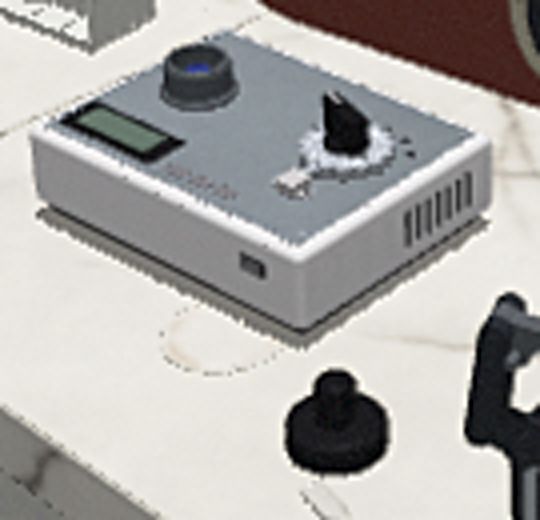

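The crops show the following, in top-crop pixels at ×4:
- **Housing corners:** about (22,92), (463,50), (495,375) and (45,415).
- **Well:** (131,222).
- **Knob:** pointer tip near (335,178), hub (378,193).
- **Cap:** skirt at (651,473), with the grip at (656,468).

The ring below the housing is a flat stain on the worktop.

Next I'll measure these with masks.

```bash
python3 - <<'E'
from h import *
t=cv2.imread("pics/top0.png");s=cv2.imread("pics/scene0.png")
def blobs(m,lo,hi):
    n,l,st,c=cv2.connectedComponentsWithStats(m.astype(np.uint8))
    return [(st[i],c[i].round(2),(l==i)) for i in range(1,n) if lo<st[i][4]<hi]
# cap
def roi(img,x0,y0,x1,y1):
    m=np.zeros(img.shape[:2],bool);m[y0:y1,x0:x1]=1;return m
g=t.max(2)
for st,c,l in blobs((g<75)&roi(t,345,285,392,332),200,2000):
    (x,y),r=cv2.minEnclosingCircle(np.argwhere(l)[:,::-1].astype(np.float32)); print("cap top",st,c,(x,y),r)
    e=np.array(c);
    for z in(0,.0195): print(z,onz("top",e,z), "r at z.0195", np.linalg.norm(onz("top",e+[st[2]/2,0],.0195)-onz("top",e,.0195)))
gs=s.max(2)
for st,c,l in blobs((gs<75)&roi(s,270,285,308,325),200,3000):
    print("cap scene",st,c); ys,xs=np.where(l); print([(y,xs[ys==y].min(),xs[ys==y].max()) for y in range(ys.min(),ys.max()+1,3)])
# housing: light/grey box by white-ish border -> bluish-grey panel
hsv=cv2.cvtColor(t,cv2.COLOR_BGR2HSV)
b=t.astype(int)
panel=(b[:,:,0]-b[:,:,2]>6)&roi(t,205,195,335,305)
for st,c,l in blobs(panel,2000,20000):
    cn=max(cv2.findContours(l.astype(np.uint8),0,1)[0],key=cv2.contourArea)
    rr=cv2.minAreaRect(cn);print("panel",st,rr)
    bx=cv2.boxPoints(rr);W=np.array([onz("top",p,.07) for p in bx]);print(W.round(4),[np.linalg.norm(W[i]-W[i-1]).round(4) for i in range(4)],W.mean(0))
cc=[(22,92),(463,50),(495,375),(45,415)]
for z in(.07,):
    W=np.array([onz("top",((x+.5)/4-.5+205,(y+.5)/4-.5+190),z) for x,y in cc]);print("corners",W.round(4),[np.linalg.norm(W[i]-W[i-1]).round(4) for i in range(4)],W.mean(0))
# dark well
for st,c,l in blobs((g<80)&roi(t,222,230,252,262),100,3000): print("well",st,c,onz("top",c,.09))
m=(b[:,:,0]-b[:,:,2]>50)&roi(t,222,230,252,262)
for st,c,l in blobs(m,5,500): print("blue",st,c,onz("top",c,.09))
for st,c,l in blobs((g<70)&roi(t,280,220,320,255),20,900): print("knob",st,c,onz("top",c,.107))
E
```

```text
cap top [354 295  27  27 564] [367.01 308.01] (366.93243408203125, 308.06756591796875) 13.507195472717285
0 [ 0.43472985 -0.19267782  0.        ] r at z.0195 0.030096054602305425
0.0195 [ 0.43352915 -0.19107158  0.0195    ] r at z.0195 0.030096054602305425
cap scene [276 293  26  26 480] [288.64 306.51]
[(293, np.int64(286), np.int64(291)), (296, np.int64(284), np.int64(293)), (299, np.int64(282), np.int64(296)), (302, np.int64(278), np.int64(300)), (305, np.int64(277), np.int64(301)), (308, np.int64(277), np.int64(301)), (311, np.int64(277), np.int64(300)), (314, np.int64(278), np.int64(299)), (317, np.int64(283), np.int64(294))]
panel [ 213  205  111   86 5414] ((267.41583251953125, 247.65841674804688), (75.62283325195312, 105.77245330810547), 84.2894058227539)
[[ 0.6429  0.1479  0.07  ]
 [ 0.6605 -0.0843  0.07  ]
 [ 0.4929 -0.0964  0.07  ]
 [ 0.4765  0.1296  0.07  ]] [np.float64(0.1673), np.float64(0.2329), np.float64(0.168), np.float64(0.2266)] [0.56819892 0.02416972 0.07      ]
corners [[ 0.649   0.1499  0.07  ]
 [ 0.6663 -0.0936  0.07  ]
 [ 0.4854 -0.1061  0.07  ]
 [ 0.4706  0.1352  0.07  ]] [np.float64(0.1789), np.float64(0.2441), np.float64(0.1814), np.float64(0.2418)] [0.56782362 0.02138917 0.07      ]
well [225 233  26  26 526] [237.45 245.2 ] [0.57048725 0.08626964 0.09      ]
blue [234 242   7   6  28] [236.93 244.32] [0.57243413 0.08738845 0.09      ]
knob [289 232  20  13 180] [298.79 237.86] [ 0.57949941 -0.04594147  0.107     ]
```

```bash
cat >> h.py <<'E'
def todo(P,yaw=None):
    s=readout.state();M=q2R(s["tool_rot"]);d=M.T@(np.array(P)-s["tool_pos"])
    y=np.arctan2(M[1,1],M[0,1]); print("t",s["time"],"delta tool",d.round(4),"y-yaw",y.round(3),"tilt",(M.T@[0,0,-1]).round(4),
      "rz",None if yaw is None else (y-yaw).round(3))
E
python3 - <<'E'
from h import *
c0=np.array([.568,.0225]);yaw=.0706
Q=np.array([[np.cos(yaw),-np.sin(yaw)],[np.sin(yaw),np.cos(yaw)]])
ph=lambda x,y,z:np.r_[c0+Q@[x,y],z]
th=np.linspace(0,2*np.pi,40)
G=[(0,255,0)]*1
L=[]
L+=[(ph(.010+.0215*np.cos(a),.065+.0215*np.sin(a),.096),(0,255,0)) for a in th]
L+=[(ph(.010+.0315*np.cos(a),-.070+.0315*np.sin(a),.079),(0,0,255)) for a in th]
L+=[(ph(.010+.026*np.cos(1.2566),-.070+.026*np.sin(1.2566),.107),(0,255,255))]
L+=[(ph(.010+.041*np.cos(1.2566-.419*k),-.070+.041*np.sin(1.2566-.419*k),.07),(255,0,255)) for k in range(6)]
L+=[(ph(x*.095,y*.125,.07),(255,255,0)) for x in(-1,1) for y in(-1,1)]
cap=np.array([.4338,-.1914])
L+=[(np.r_[cap+.0305*np.array([np.cos(a),np.sin(a)]),.0195],(0,255,0)) for a in th]
L+=[(np.r_[cap+.012*np.array([np.cos(a),np.sin(a)]),.0475],(0,200,255)) for a in th]
out=[]
for n,(x0,y0,x1,y1),f in(("top",(205,190,405,330),4),("scene",(205,200,340,330),4)):
    im=cv2.imread(f"pics/{n}0.png")[y0:y1,x0:x1]
    im=cv2.resize(im,None,fx=f,fy=f,interpolation=cv2.INTER_CUBIC)
    for P,col in L:
        u=(proj(n,P)-[x0,y0]+.5)*f-.5
        cv2.circle(im,tuple(int(round(v)) for v in u),1,col,-1)
    cv2.imwrite(f"pics/ov_{n}.png",im)
todo([*cap,.18],-.244)
E
```

```text
t 0.1 delta tool [ 0.311  -0.2665  0.0507] y-yaw -1.131 tilt [-2.0e-04  1.9e-03  1.0e+00] rz -0.887
```

View pics/ov_top.png

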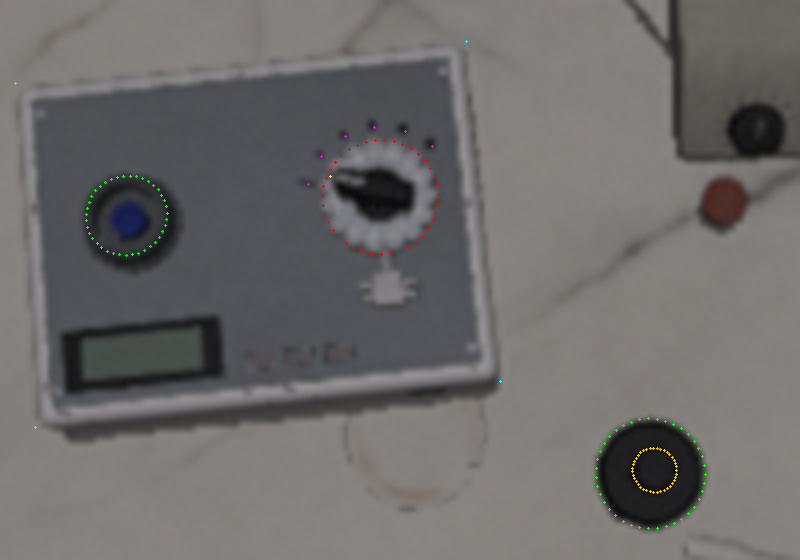

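View pics/ov_scene.png

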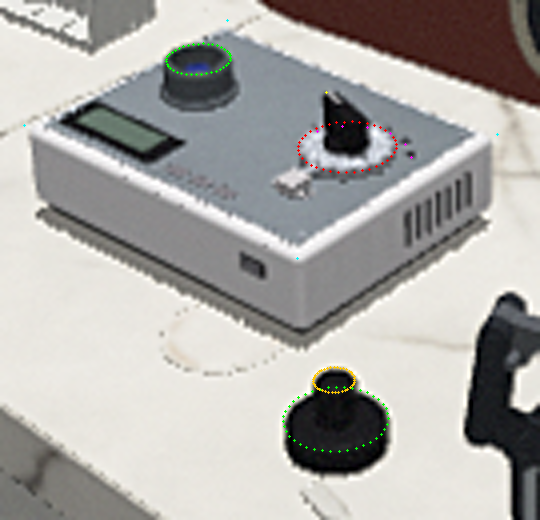

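The overlay agrees in both views. The dots, wheel, rim and cap circles all lie on the image to about a pixel (≤2 mm). Moving over the cap.

The rows are not in the units I measure in: shifts go in units of 5 mm and turns go in units of 0.1 rad. I convert before sending: 0.0444 m is 8.88, -0.038 m is -7.6.

```bash
python3 shift.py '[{"jaw":1, "pos":[8.88, -7.6, 0]}, {"jaw":1, "pos":[8.88, -7.6, 0]}, {"jaw":1, "pos":[8.88, -7.6, 0]}, {"jaw":1, "pos":[8.88, -7.6, 0]}, {"jaw":1, "pos":[8.88, -7.6, 0]}]'
python3 shift.py '[{"jaw":1, "pos":[8.88, -7.6, 0]}, {"jaw":1, "pos":[8.88, -7.6, 0]}, {"jaw":1, "pos":[0, 0, 4], "rotvec":[0, 0, -1.77]}, {"jaw":1, "pos":[0, 0, 4], "rotvec":[0, 0, -1.77]}, {"jaw":1, "pos":[0, 0, 4], "rotvec":[0, 0, -1.77]}]'
python3 shift.py '[{"jaw":1, "rotvec":[0, 0, -1.77]}, {"jaw":1, "rotvec":[0, 0, -1.77]}, {"jaw":1}, {"jaw":1}]'
python3 -c "
from h import *
todo([.4338,-.1914,.024],-.244)"
```

```text
time: 0.72
tool_pos: [0.3863, -0.2971, 0.2308]
tool_rot: [-0.0, 0.976, 0.218, -0.0]
contact_force: [0.1, -0.4, 0.0]
gripper_width: 1.001
grasp_force: 0.0
time: 1.35
tool_pos: [0.4339, -0.1919, 0.1702]
tool_rot: [-0.0, 0.883, 0.47, -0.0]
contact_force: [-0.1, 0.2, -0.0]
gripper_width: 0.996
grasp_force: 0.0
time: 1.85
tool_pos: [0.4339, -0.1924, 0.1711]
tool_rot: [-0.0, 0.789, 0.614, -0.0]
contact_force: [-1.0, 0.1, 0.5]
gripper_width: 1.0
grasp_force: 0.0
t 1.85 delta tool [ 0.0009 -0.0003  0.1471] y-yaw -0.248 tilt [-1.e-04  4.e-04  1.e+00] rz -0.004
```

In the tool's units: 0.05 m is 10, 0.03 m is 6.

```bash
python3 shift.py '[{"jaw":1, "pos":[0.2, 0, 10]}, {"jaw":1, "pos":[0, 0, 10]}, {"jaw":1, "pos":[0, 0, 6]}, {"jaw":1, "pos":[0, 0, 3.4]}, {"jaw":1}]'
python3 shift.py '[{"jaw":0}, {"jaw":0}, {"jaw":0}, {"jaw":0}, {"jaw":0}]'
python3 shift.py '[{"jaw":0}, {"jaw":0}, {"jaw":0}, {"jaw":0}, {"jaw":0}]'
```

```text
time: 2.48
tool_pos: [0.4337, -0.1912, 0.0235]
tool_rot: [-0.001, 0.789, 0.615, -0.0]
contact_force: [0.5, 1.0, 0.9]
gripper_width: 1.002
grasp_force: 0.0
time: 3.1
tool_pos: [0.4351, -0.192, 0.0254]
tool_rot: [0.001, 0.789, 0.615, 0.0]
contact_force: [-1.0, 0.7, 5.6]
gripper_width: 0.259
grasp_force: 59.0
time: 3.72
tool_pos: [0.4351, -0.192, 0.0254]
tool_rot: [0.001, 0.789, 0.615, 0.0]
contact_force: [-1.4, 0.6, 6.0]
gripper_width: 0.252
grasp_force: 59.1
```

The cap is gripped: width 0.25, 59 N, with about 6 N upward on the tool. I'll lift it and check how it sits in the fingers.

```bash
python3 shift.py '[{"jaw":0, "pos":[0, 0, -2]}, {"jaw":0, "pos":[0, 0, -6]}, {"jaw":0, "pos":[0, 0, -10]}, {"jaw":0, "pos":[0, 0, -10]}, {"jaw":0}]'
python3 - <<'E'
from h import *
todo([.5734,.088,.13])
s=readout.state()["tool_pos"]; u=proj("scene",s); print(u)
x,y=[int(v) for v in u]
im=cam.grab_frame("scene")[:,:,::-1][y-60:y+60,x-60:x+60]
t=cam.grab_frame("top")[:,:,::-1]; cv2.imwrite("pics/t1.png",t)
cv2.imwrite("pics/lift.png",cv2.resize(im,None,fx=4,fy=4,interpolation=cv2.INTER_CUBIC))
E
```

```text
time: 4.35
tool_pos: [0.4368, -0.1931, 0.1698]
tool_rot: [0.005, 0.788, 0.615, 0.002]
contact_force: [0.3, -1.1, -1.0]
gripper_width: 0.256
grasp_force: 59.1
t 4.35 delta tool [0.306  0.0637 0.0394] y-yaw -0.246 tilt [ 0.0031 -0.0094  1.    ] rz None
[287.54628119 249.34121098]
```

View pics/lift.png

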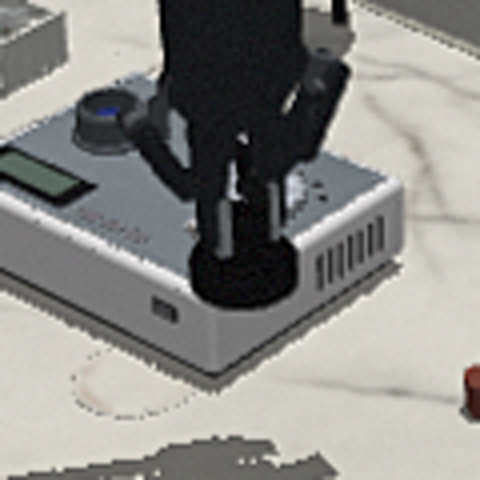

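The picture shows the cap level in the fingers, with its skirt bottom at about (243,305) in the crop and the fingertips just at the lid. I'll carry it to the well.

In the tool's units: 0.051 m is 10.2, 0.0106 m is 2.12.

```bash
python3 shift.py '[{"jaw":0, "pos":[10.2, 2.12, 0]}, {"jaw":0, "pos":[10.2, 2.12, 0]}, {"jaw":0, "pos":[10.2, 2.12, 0]}, {"jaw":0, "pos":[10.2, 2.12, 0]}, {"jaw":0, "pos":[10.2, 2.12, 0]}]'
python3 shift.py '[{"jaw":0, "pos":[10.2, 2.12, 0]}, {"jaw":0}, {"jaw":0}, {"jaw":0}]'
python3 -c "
from h import *
todo([.5734,.088,.13])"
```

```text
time: 5.08
tool_pos: [0.5466, 0.0446, 0.1613]
tool_rot: [-0.002, 0.788, 0.615, -0.002]
contact_force: [0.4, -0.7, -0.5]
gripper_width: 0.257
grasp_force: 59.0
time: 5.58
tool_pos: [0.5696, 0.0888, 0.1631]
tool_rot: [-0.001, 0.789, 0.614, -0.001]
contact_force: [-0.0, -0.3, -1.6]
gripper_width: 0.251
grasp_force: 59.1
t 5.575 delta tool [0.0002 0.004  0.0331] y-yaw -0.247 tilt [8.e-04 2.e-03 1.e+00] rz None
```

In the tool's units: 0.004 m is 0.8, 0.015 m is 3.

```bash
python3 shift.py '[{"jaw":0, "pos":[0, 0.8, 3]}, {"jaw":0, "pos":[0, 0, 3]}, {"jaw":0}, {"jaw":0}]'
python3 - <<'E'
from h import *
todo([.5734,.088,.107])
P=readout.state()["tool_pos"];f=cam.grab_frame("scene")[:,:,::-1];x0,y0=200,160
im=cv2.resize(f[y0:y0+110,x0:x0+130],None,fx=5,fy=5,interpolation=cv2.INTER_CUBIC)
th=np.linspace(0,2*np.pi,60)
for r,z,c,col in((.0305,P[2]-.0254,P[:2],(0,255,0)),(.0235,.092,np.array([.5734,.088]),(0,0,255)),(.0305,P[2]-.006,P[:2],(0,255,255))):
    for a in th:
        u=(proj("scene",np.r_[c+r*np.array([np.cos(a),np.sin(a)]),z])-[x0,y0]+.5)*5-.5
        cv2.circle(im,tuple(int(round(v)) for v in u),1,col,-1)
cv2.imwrite("pics/pre.png",im)
E
```

```text
time: 6.08
tool_pos: [0.5743, 0.0887, 0.134]
tool_rot: [-0.0, 0.789, 0.615, -0.0]
contact_force: [0.2, -0.2, -1.4]
gripper_width: 0.255
grasp_force: 59.1
t 6.075 delta tool [-0.0009 -0.0007  0.027 ] y-yaw -0.246 tilt [1.e-04 4.e-04 1.e+00] rz None
```

View pics/pre.png

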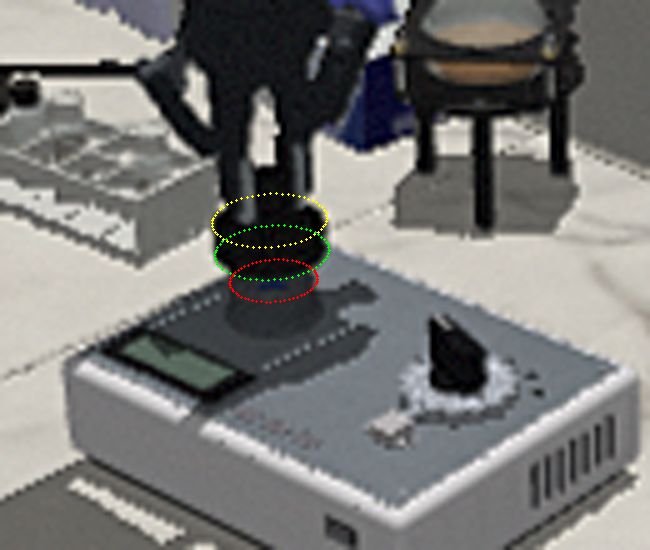

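The cap outline lies on its predicted ring (green) and is concentric above the collar (red), at crop x≈272. I'll lower it gently.

In the tool's units: 0.006 m is 1.2, 0.004 m is 0.8.

```bash
python3 shift.py '[{"jaw":0, "pos":[-0.16, -0.12, 1.2]}, {"jaw":0, "pos":[0, 0, 1.2]}, {"jaw":0, "pos":[0, 0, 1.2]}, {"jaw":0, "pos":[0, 0, 0.8]}, {"jaw":0}]'
python3 shift.py '[{"jaw":0, "pos":[0, 0, 0.4]}, {"jaw":0, "pos":[0, 0, 0.4]}, {"jaw":0}, {"jaw":0}]'
```

```text
time: 6.75
tool_pos: [0.5732, 0.0882, 0.1117]
tool_rot: [-0.0, 0.789, 0.615, -0.0]
contact_force: [-0.0, -0.1, -0.8]
gripper_width: 0.253
grasp_force: 59.1
time: 7.25
tool_pos: [0.5737, 0.0882, 0.1084]
tool_rot: [0.0, 0.789, 0.615, 0.0]
contact_force: [-0.7, -0.3, -0.6]
gripper_width: 0.257
grasp_force: 59.1
```

```bash
python3 shift.py '[{"jaw":0, "pos":[0, 0, 0.2]}, {"jaw":0, "pos":[0, 0, 0.2]}, {"jaw":0}, {"jaw":0}]'
python3 shift.py '[{"jaw":1}, {"jaw":1}, {"jaw":1}, {"jaw":1}, {"jaw":1}]'
python3 shift.py '[{"jaw":1}, {"jaw":1, "pos":[0, 0, -6]}, {"jaw":1, "pos":[0, 0, -10]}, {"jaw":1}, {"jaw":1}]'
python3 -c "
from h import *
todo([.5829,-.0466,.15],-.244)
f=cam.grab_frame('scene')[:,:,::-1][150:290,190:340]
cv2.imwrite('pics/seat.png',cv2.resize(f,None,fx=4,fy=4,interpolation=cv2.INTER_CUBIC))"
```

```text
time: 7.75
tool_pos: [0.5738, 0.0882, 0.1073]
tool_rot: [0.0, 0.788, 0.615, 0.0]
contact_force: [-4.3, -0.0, 5.4]
gripper_width: 0.258
grasp_force: 59.7
time: 8.38
tool_pos: [0.5736, 0.0882, 0.1063]
tool_rot: [0.0, 0.789, 0.615, -0.0]
contact_force: [0.2, -0.2, 0.3]
gripper_width: 0.995
grasp_force: 0.0
time: 9.0
tool_pos: [0.5735, 0.0882, 0.1861]
tool_rot: [-0.0, 0.789, 0.615, -0.0]
contact_force: [-1.0, -0.2, -1.2]
gripper_width: 1.002
grasp_force: 0.0
t 9.0 delta tool [-0.1284  0.042   0.0361] y-yaw -0.246 tilt [0.e+00 1.e-04 1.e+00] rz -0.002
```

View pics/seat.png

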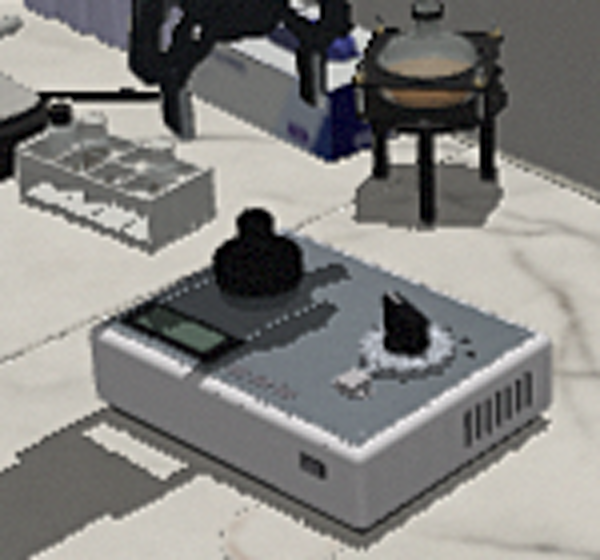

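The cap sits low and level on the collar at crop (258,262), and the shutter is still shut. Contact came at TCP 0.1073, against an expected 0.1074. Now the knob.

In the tool's units: -0.0428 m is -8.56, 0.04 m is 8.

```bash
python3 shift.py '[{"jaw":1, "pos":[-8.56, 2.8, 0]}, {"jaw":1, "pos":[-8.56, 2.8, 0]}, {"jaw":1, "pos":[-8.56, 2.8, 0]}, {"jaw":1, "pos":[0, 0, 8]}, {"jaw":1}]'
python3 shift.py '[{"jaw":1}, {"jaw":1}, {"jaw":1}]'
python3 -c "
from h import *
todo([.5829,-.0466,.086],-.2437)"
```

```text
time: 9.68
tool_pos: [0.5793, -0.0464, 0.1406]
tool_rot: [-0.004, 0.789, 0.615, -0.003]
contact_force: [-0.3, -0.7, -1.2]
gripper_width: 0.998
grasp_force: 0.0
time: 10.05
tool_pos: [0.5838, -0.0463, 0.1477]
tool_rot: [0.001, 0.788, 0.615, 0.001]
contact_force: [-0.7, 0.1, 0.6]
gripper_width: 1.003
grasp_force: 0.0
t 10.05 delta tool [-0.0005 -0.0009  0.0617] y-yaw -0.245 tilt [-1.0e-04 -2.1e-03  1.0e+00] rz -0.002
```

```bash
python3 shift.py '[{"jaw":1, "pos":[-0.1, -0.2, 6]}, {"jaw":1, "pos":[0, 0, 4]}, {"jaw":1, "pos":[0, 0, 2]}, {"jaw":1, "pos":[0, 0, 0.2]}, {"jaw":1}]'
python3 shift.py '[{"jaw":0}, {"jaw":0}, {"jaw":0}, {"jaw":0}, {"jaw":0}]'
python3 shift.py '[{"jaw":0}, {"jaw":0}, {"jaw":0}, {"jaw":0}]'
python3 -c "
from h import *
todo([.5829,-.0466,.086],-.2437);print(readout.state()['ft_torque'])"
```

```text
time: 10.68
tool_pos: [0.5826, -0.0469, 0.0861]
tool_rot: [0.0, 0.788, 0.615, 0.0]
contact_force: [-0.1, -0.4, -0.1]
gripper_width: 0.999
grasp_force: 0.0
time: 11.3
tool_pos: [0.584, -0.0474, 0.086]
tool_rot: [0.002, 0.788, 0.615, 0.002]
contact_force: [7.2, -1.3, -3.0]
gripper_width: 0.137
grasp_force: 61.5
time: 11.8
tool_pos: [0.584, -0.0474, 0.086]
tool_rot: [0.002, 0.788, 0.615, 0.002]
contact_force: [7.2, -1.4, -3.4]
gripper_width: 0.137
grasp_force: 61.5
t 11.8 delta tool [ 0.0005 -0.0013 -0.    ] y-yaw -0.246 tilt [-1.0e-04 -5.5e-03  1.0e+00] rz -0.002
[-0.18257662 -0.85758043  0.14832997]
```

The knob is gripped: width 0.137 ≈ 12 mm, 61 N. I'll centre out the side load and begin turning clockwise.

In the tool's units: 0.0013 m is 0.26, 0.08 rad is 0.8.

```bash
python3 shift.py '[{"jaw":0, "pos":[0, 0.26, 0]}, {"jaw":0, "rotvec":[0, 0, 0.8]}, {"jaw":0, "rotvec":[0, 0, 0.8]}, {"jaw":0, "rotvec":[0, 0, 0.8]}, {"jaw":0}]'
python3 -c "
from h import *
todo([.5840,-.0474,.086],-1.50);print(readout.state()['ft_torque'])"
```

```text
time: 12.42
tool_pos: [0.5835, -0.0472, 0.0859]
tool_rot: [0.0, 0.856, 0.517, 0.0]
contact_force: [-0.0, 0.1, 5.1]
gripper_width: 0.137
grasp_force: 62.7
t 12.425 delta tool [ 0.      0.0005 -0.0001] y-yaw -0.485 tilt [-2.e-04 -4.e-04  1.e+00] rz 1.015
[0.08183606 0.12893925 0.13416618]
```

In the tool's units: 0.1 rad is 1.

```bash
python3 shift.py '[{"jaw":0, "rotvec":[0, 0, 1]}, {"jaw":0, "rotvec":[0, 0, 1]}, {"jaw":0, "rotvec":[0, 0, 1]}, {"jaw":0, "rotvec":[0, 0, 1]}, {"jaw":0, "rotvec":[0, 0, 1]}]'
python3 shift.py '[{"jaw":0, "rotvec":[0, 0, 1]}, {"jaw":0, "rotvec":[0, 0, 1]}, {"jaw":0, "rotvec":[0, 0, 1]}, {"jaw":0, "rotvec":[0, 0, 0.5]}, {"jaw":0}]'
python3 - <<'E'
from h import *
todo([.5840,-.0474,.086],-1.50);print(readout.state()['ft_torque'])
f=cam.grab_frame('top')[:,:,::-1][195:285,240:360]; g=cam.grab_frame('scene')[:,:,::-1][190:280,230:350]
cv2.imwrite('pics/turn.png',cv2.resize(np.vstack([f,g]),None,fx=3.3,fy=3.3,interpolation=cv2.INTER_CUBIC))
E
```

```text
time: 13.05
tool_pos: [0.5826, -0.0462, 0.0859]
tool_rot: [-0.001, 0.958, 0.288, -0.001]
contact_force: [-3.7, 3.9, 7.7]
gripper_width: 0.139
grasp_force: 63.0
time: 13.68
tool_pos: [0.5822, -0.0453, 0.0859]
tool_rot: [-0.002, 0.993, 0.118, -0.001]
contact_force: [-5.9, 5.6, 7.4]
gripper_width: 0.143
grasp_force: 63.0
t 13.675 delta tool [ 0.0013  0.0024 -0.0001] y-yaw -1.334 tilt [0.0022 0.0044 1.    ] rz 0.166
[1.05048456 0.89876371 0.13810634]
```

View pics/turn.png

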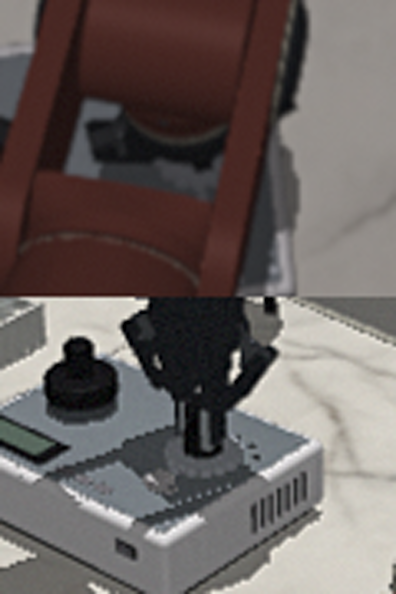

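The arm hides the knob in the top view. In the lower (scene) part, the cap is still seated at (80,380) and the knob is gripped. The tool's yaw gives about 1.09 rad turned. I'll unload the side force and advance in small steps, watching the torque.

In the tool's units: -0.0018 m is -0.36, -0.001 m is -0.2, 0.04 rad is 0.4.

```bash
python3 shift.py '[{"jaw":0, "pos":[-0.2, -0.36, 0], "rotvec":[0, 0, 0.4]}, {"jaw":0, "rotvec":[0, 0, 0.4]}, {"jaw":0}, {"jaw":0}]'
C='from h import *
todo([.5840,-.0474,.086],-1.50);s=readout.state();print(s["ft_torque"],s["contact_force"])'
python3 -c "$C"
python3 shift.py '[{"jaw":0, "rotvec":[0, 0, 0.3]}, {"jaw":0, "rotvec":[0, 0, 0.3]}, {"jaw":0}, {"jaw":0}]'
python3 -c "$C"
```

```text
time: 14.28
tool_pos: [0.5821, -0.045, 0.0859]
tool_rot: [-0.001, 0.997, 0.078, 0.0]
contact_force: [-1.4, 2.6, 4.5]
gripper_width: 0.132
grasp_force: 62.7
t 14.275 delta tool [ 0.0015  0.0026 -0.0001] y-yaw -1.415 tilt [-6.0e-04  1.2e-03  1.0e+00] rz 0.085
[0.7834333  0.23449733 0.09152776] [-1.44924386  2.60890993  4.53817465]
time: 14.78
tool_pos: [0.582, -0.0449, 0.0859]
tool_rot: [-0.001, 0.999, 0.048, 0.0]
contact_force: [-0.9, 4.3, 7.1]
gripper_width: 0.135
grasp_force: 62.8
t 14.775 delta tool [ 0.0017  0.0027 -0.0001] y-yaw -1.475 tilt [-4.0e-04  1.6e-03  1.0e+00] rz 0.025
[0.81349604 0.10996469 0.09165985] [-0.89537516  4.26977037  7.05755772]
```

In the tool's units: 0.025 rad is 0.25.

```bash
python3 shift.py '[{"jaw":0, "rotvec":[0, 0, 0.25]}, {"jaw":0}, {"jaw":0}]'
python3 - <<'E'
from h import *
todo([.5840,-.0474,.086],-1.50);s=readout.state();print(s["ft_torque"],s["contact_force"],s["gripper_width"])
c0=np.array([.568,.0225]);yaw=.0706
g=cam.grab_frame('scene')[:,:,::-1][200:265,250:340]
im=cv2.resize(g,None,fx=8,fy=8,interpolation=cv2.INTER_CUBIC)
k=c0+R.from_euler("z",yaw).as_matrix()[:2,:2]@[.01,-.07]
for q,col in((1.257,(0,255,0)),(1.457,(0,0,255)),(1.057,(255,0,0))):
    a=yaw+1.2566-q
    for r,z in((.026,.107),(.041,.07)):
        u=(proj("scene",np.r_[k+r*np.array([np.cos(a),np.sin(a)]),z])-[250,200]+.5)*8-.5
        cv2.circle(im,tuple(int(round(v)) for v in u),2,col,-1)
cv2.imwrite('pics/end.png',im)
E
```

```text
time: 15.15
tool_pos: [0.5821, -0.0448, 0.0859]
tool_rot: [-0.001, 0.999, 0.036, 0.0]
contact_force: [-0.7, 3.5, 6.3]
gripper_width: 0.135
grasp_force: 62.8
t 15.15 delta tool [ 0.0017  0.0027 -0.0001] y-yaw -1.499 tilt [-5.0e-04  1.6e-03  1.0e+00] rz 0.001
[0.8059399  0.16339272 0.19503079] [-0.65072912  3.48482133  6.29446249] 0.1345433843397999
```

View pics/end.png

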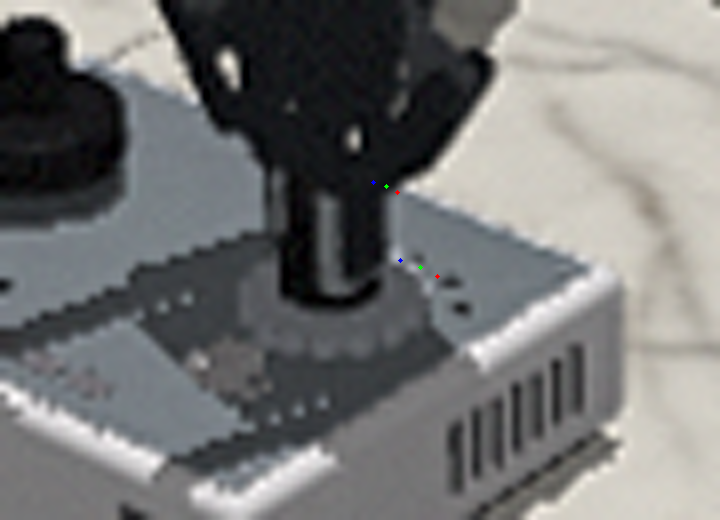

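The knob hides its own pointer, and the cap is still seated at the left. The tool has turned 1.253 rad, and the torque jumped from 0.09 to 0.195 N m as it should at the third click. I'll hold briefly to confirm it stands still.

```bash
python3 shift.py '[{"jaw":0}, {"jaw":0}, {"jaw":0}, {"jaw":0}, {"jaw":0}]'
python3 -c '
from h import *
todo([.5840,-.0474,.086],-1.50);s=readout.state();print(s["ft_torque"])
print(manip.job_done())'
```

```text
time: 15.82
tool_pos: [0.5821, -0.0448, 0.0859]
tool_rot: [-0.001, 0.999, 0.036, 0.0]
contact_force: [-0.6, 3.4, 5.4]
gripper_width: 0.139
grasp_force: 62.8
t 15.825 delta tool [ 0.0017  0.0027 -0.0001] y-yaw -1.499 tilt [-5.0e-04  1.7e-03  1.0e+00] rz 0.001
[0.77186312 0.19503516 0.24721324]
the job is handed in; nothing more can be done
None
```

I seated the cap level on the well's collar and let go of it, then turned the shutter knob to its third click (about 1.25 rad by the tool's turn, as the arm hid the pointer) and handed the job in at 15.8 s still holding it; no verdict came back.

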